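# Stir up the polishing chips

## Task

The polishing chips have settled along the wall of the dark steel pot. Take the paddle out through the open front of the blue fork, lower its blade into the bare middle of the pot and stir round until every chip has been shifted from where it lay, then hang the paddle back in the fork. Keep all chips in the pot, do not touch them with the fingers, do not push the pot away and leave the punch block, the hammer and the white roll alone.

Things in the scene. Friction and masses are not known exactly. Their poses are not given: they have to be found in the camera images.
- pot: Open round dark steel pot, loose on a grippy foot, 2 kg: outer radius 80, inner radius 75, 70 high, inner floor 8 above the bench; two small loop handles reach 104 from the axis at 52 height. Origin: centre of its underside, z up.
- pot_in (a point): Centre of the pot's inner floor (8 above the pot's origin).
- rack: Blue steel stand, fixed. On top a level fork, upper face 140 above the bench, 10 thick, with a slot 24 wide. Origin: on the bench below the hanging place. Its -x points out of the slot's open front: slot from x -35 (open) to 30 (closed), prongs out to y +-42. Base plate 12 thick, x -30 to 100, y +-60; post at x 65 to 85; nothing rises above the fork.
- rack_slot (a point): The hanging place: centre line of the slot at the height of the fork's upper face.
- stirrer: Paddle, 188 long, 0.2 kg, hung by its flange. Origin: centre of the flange's underside, z up. Flange: steel, diameter 44, z 0 to 8. Wooden square handle 28 x 28 (faces along its x and y), z 8 to 68. Steel shaft, diameter 14, down to an orange cross-shaped blade (two plates 50 wide, 10 thick, along x and y), z -75 to -120, too wide to lift up through the slot.
- stirrer_handle (a point): Middle of the wooden handle, 38 above the stirrer's origin: where to grip, from above.
- stirrer_tip (a point): Centre of the blade's lower edge, 120 below the stirrer's origin.
- chip1: Green glazed polishing chip, slippery: upright round slug of diameter 26, 22 high, 25 g, on the pot's floor near its wall. Origin: centre of its underside.
- chip2: Green glazed polishing chip, slippery: upright round slug of diameter 26, 22 high, 25 g, on the pot's floor near its wall. Origin: centre of its underside.
- chip3: Green glazed polishing chip, slippery: upright round slug of diameter 26, 22 high, 25 g, on the pot's floor near its wall. Origin: centre of its underside.
- chip4: Yellow glazed polishing chip, slippery: upright round slug of diameter 26, 22 high, 25 g, on the pot's floor near its wall. Origin: centre of its underside.
- chip5: Yellow glazed polishing chip, slippery: upright round slug of diameter 26, 22 high, 25 g, on the pot's floor near its wall. Origin: centre of its underside.
- chip6: Yellow glazed polishing chip, slippery: upright round slug of diameter 26, 22 high, 25 g, on the pot's floor near its wall. Origin: centre of its underside.
- punch_block: Bystander: blue block of steel punches, 50 x 50 x 67 high, loose, stands between pot and rack. Origin: centre of its underside.
- hammer: Bystander: hammer with a 220 yellow handle along x and a dark head 100 wide and 40 high at x 100, loose. Origin: in the handle, at bench height.
- tape_roll: Bystander: white roll, outer diameter 100, 25 high, loose. Origin: centre of its underside.

How it is judged:
By the outcome, as a careful person would: the job done as asked, in the order asked, and still so for the second after the job is handed in, with the robot touching nothing.
It also fails if it takes over 72 s, if anything falls off the work surface, if the arm or the gripper's body presses on something with over 40 N, if the wrist force passes 120 N, or if a joint passes its speed limit or range.

## Robot

A 6-joint arm with a two-finger parallel gripper is mounted at the origin on the work surface. World frame = base frame: x ahead of the robot, y to its left, z up, the work surface at z = 0. Lengths are in m, angles in degrees, forces in N, time in s.
With the tool pointing down it reaches from about 0.375 to 0.9 m from the base axis. Payload 3.1 kg.
Tool frame: the origin (TCP) lies midway between the tips of the shut fingers; the grasp point (between the pads) lies 19 mm behind it; y points along the fingers, x is the direction in which the jaws open and shut, and the axes are right-handed (so a half turn about y gives the same grasp; the last joint's range is limited). The gripper opens to 87 mm and grips with 3 to 60 N. Pads are 19 mm wide; open, the fingers measure 117 mm over their backs; the gripper's body (75 mm by 190 mm) begins 51 mm behind the grasp point.
Start: joints at [66.32, 30.224, 82.088, -0, 67.689, -10.227], TCP at [0.145, 0.608, 0.223] pointing down, gripper open.
Joint ranges: [-176.69, 176.69], [-43.24, 126.21], [12.49, 139.97], [-82, 262], [0, 151.66], [-163.58, 163.58]. Speed limits (degrees/s): [159.86, 159.86, 180, 180, 180, 180].

## Interface

Orientations are given as a 3x3 rotation matrix whose columns are the frame's x, y, z axes.
In Python, from rig import bot, optics, spotter gives the robot as it stands. The module is installed in compiled form; this text tells all that it offers.
- The arm moves only by the shell command python3 -m inch 'ROWS' [OPENING]. ROWS is JSON, a list of rows, each a list of 2 entries, a list of its own where there are three numbers: the shift along the tool's x, y, z in m, then the turn about the tool's y in units of 5 degrees (1.0 is 5 degrees). In form: [[[tx, ty, tz], yaw], ...]. A call has 1 to 12 rows; each row is the pose to reach, as a shift and turn from the pose commanded when the call began, along the tool's axes at that moment; what a row does not reach only later rows make up. A row lasts 1/12 s, in which the tool goes at most 41.7 mm and 7.16 degrees, less where a joint would pass 70% of its speed; a pose out of reach is approached as far as the arm can. A call with a gripper value outside its range is refused whole. OPENING is the gripper command: -1 is fully open, 1 is shut, values between are in proportion, set as the call begins (- or left out, the last holds). The fingers move at their own pace and stop on an object; the grip force is fixed at half the most. Time passes only in rows, so rows that repeat a pose let the fingers close. It gives the time, the measured TCP pose, the force and the opening at its end, in the units of the state.
- bot.read_state(): the state, without advancing time (a new reading comes with each control period).
- optics.capture(name): name is "scene" or "top"; returns a dict with "pixels" (400x640x3 uint8, red, green, blue), "z_map" (400x640 float32, m along the optical axis (not along the pixel's ray), 0 where there is no reading), "mtx" (3x3 intrinsics, pixels), "world_from_camera" (4x4, takes a point from camera to world coordinates). Camera axes: x right, y down, z forward; pixel columns grow to the right and rows downward; lengths in m; the calibration is good to about 2 mm. A picture is of the moment at which its call begins.
- bot.hand_in(): hands the job in, once; it reports no verdict.
Trained networks look in the newest picture that a camera, given by its name, has taken for a name from the list of things; names that differ only in an ending like _2 or _b are one class to them, and where a whole thing is asked for, a point or a joint stands for the part that bears it (a point fixed in the world has none). Each returns a list of dicts, best first, with "confidence" (0 to 1); they miss things now and then, are a little off and sometimes report something else, mostly with a low value. They report only what shows in the picture. A call takes as long as a camera call.
- spotter.find_in(camera, query): "location" ([x, y, z] in m, in world coordinates, good to about 4 mm: the middle of the surface that is visible of it).
- spotter.masks_of(camera, query): "pixels" (400x640 bool, what is visible of it).
The state is a dict: "time_s": time; "joint_positions": joint angles; "qvel": joint speeds; "tau": joint torques, N m; "position": TCP position; "tcp_rot": TCP orientation; "force": force on the tool from outside, world axes, zero at the start; "moment": the same for the moment, N m; "opening": opening from 0.0 (shut) to 1.0 (fully open).
Only numpy, scipy, OpenCV 4.12 (cv2) and the standard library are available. Lean on these libraries where they do the work, as an engineer would, in place of code of your own. Each camera call takes 0.05 s, during which the arm holds its last target. There are 200 camera calls.

## Working session

There is one attempt and no reset: what is moved stays moved. The work goes in short steps, Python scripts to look and compute and a shell command to move; the robot and the scene stay as the last step left them, time stands still between calls to the robot, and variables do not carry over. Pictures are saved under pics/ and viewed, about 8 in all and at most 12, crops included, and the job is handed in when it is done.

```bash
mkdir -p pics
cat > h.py <<'E'
from rig import bot, optics, spotter
import numpy as np, cv2
def cloud(c):
    z=c["z_map"]; K=c["mtx"]; v,u=np.mgrid[:z.shape[0],:z.shape[1]]
    P=np.stack([(u-K[0,2])/K[0,0]*z,(v-K[1,2])/K[1,1]*z,z],-1)
    T=c["world_from_camera"]; return P@T[:3,:3].T+T[:3,3]
def save(c,n,box=None,s=1):
    p=c["pixels"][:,:,::-1]
    if box: p=p[box[1]:box[3],box[0]:box[2]]
    cv2.imwrite("pics/"+n,cv2.resize(p,None,fx=s,fy=s,interpolation=cv2.INTER_CUBIC))
E
python3 - <<'E'
from h import *
s=bot.read_state(); print(s["time_s"],s["position"],np.round(s["tcp_rot"],3).tolist(),s["opening"])
ims=[]
for n in("top","scene"):
    c=optics.capture(n); save(c,n+"1.png"); 
    P=cloud(c); print(n,np.round(c["world_from_camera"],3).tolist())
    for q in("pot","rack","stirrer","chip1","chip4","punch_block","hammer","tape_roll","rack_slot","stirrer_handle"):
        print(q,[(np.round(d["location"],3).tolist(),round(d["confidence"],2)) for d in spotter.find_in(n,q)][:7])
E
```

```text
0.0 [0.14506466 0.60717288 0.22158552] [[0.233, -0.001, -0.973], [0.973, -0.002, 0.233], [-0.002, -1.0, 0.0]] 1.0014695311702104
top [[-0.027, -0.998, 0.062, 0.518], [-1.0, 0.027, 0.013, 0.075], [-0.015, -0.062, -0.998, 1.327], [0.0, 0.0, 0.0, 1.0]]
pot [([0.552, -0.183, 0.012], 0.92), ([0.537, 0.193, 0.208], 0.65), ([0.449, 0.465, 0.023], 0.61)]
rack [([0.57, 0.17, 0.14], 0.74)]
stirrer [([0.534, 0.192, 0.207], 0.7), ([0.537, -0.114, 0.032], 0.55)]
chip1 [([0.572, 0.171, 0.138], 0.61), ([0.517, -0.215, 0.031], 0.44), ([0.536, -0.115, 0.029], 0.44)]
chip4 [([0.572, 0.171, 0.138], 0.61), ([0.517, -0.215, 0.031], 0.44), ([0.536, -0.115, 0.029], 0.44)]
punch_block [([0.572, 0.003, 0.045], 0.78)]
hammer [([0.803, 0.064, 0.03], 0.57), ([0.5, -0.138, 0.028], 0.15)]
tape_roll []
rack_slot [([0.57, 0.17, 0.141], 0.65), ([0.453, 0.463, 0.025], 0.26)]
stirrer_handle [([0.537, 0.195, 0.206], 0.43)]
scene [[0.888, 0.398, -0.228, 0.841], [0.459, -0.76, 0.46, -0.362], [0.009, -0.513, -0.858, 0.933], [0.0, 0.0, 0.0, 1.0]]
pot [([0.542, -0.173, 0.015], 0.91)]
rack [([0.59, 0.164, 0.101], 0.83)]
stirrer [([0.54, 0.185, 0.171], 0.95)]
chip1 [([0.504, -0.147, 0.033], 0.53), ([0.575, -0.126, 0.032], 0.51), ([0.496, -0.185, 0.028], 0.5)]
chip4 [([0.504, -0.147, 0.033], 0.53), ([0.575, -0.126, 0.032], 0.51), ([0.496, -0.185, 0.028], 0.5)]
punch_block [([0.581, -0.005, 0.05], 0.95), ([0.496, -0.183, 0.029], 0.31)]
hammer [([0.806, 0.058, 0.031], 0.85)]
tape_roll [([0.449, 0.458, 0.026], 0.64)]
rack_slot [([0.59, 0.165, 0.101], 0.77)]
stirrer_handle [([0.539, 0.184, 0.172], 0.74)]
```

```bash
python3 -c "
import cv2,numpy as np
a=cv2.imread('pics/top1.png');b=cv2.imread('pics/scene1.png')
print(a.shape)"
```

```text
(400, 640, 3)
```

View pics/top1.png

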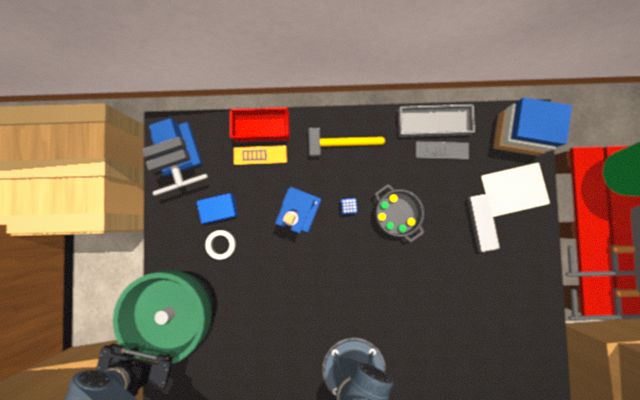

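View pics/scene1.png

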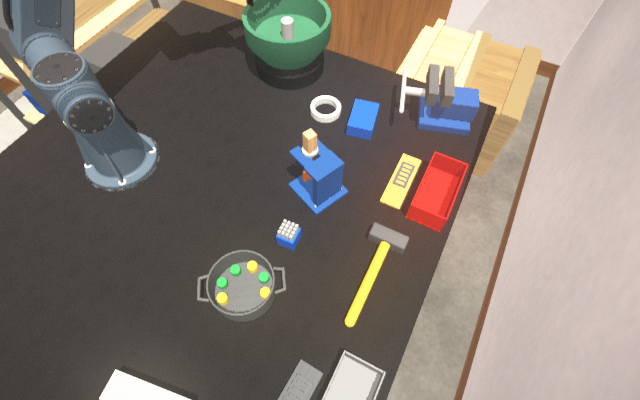

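The top view shows the rack and paddle at about (297,210), the punch block at (348,206), the pot at (399,213) with six chips around its wall, the hammer at (345,142) and the roll at (220,244). Next I measure these from depth.

```bash
cat >> h.py <<'E'
def chips(c,P,ctr,r=0.08):
    h=cv2.cvtColor(c["pixels"],cv2.COLOR_RGB2HSV); near=np.hypot(P[...,0]-ctr[0],P[...,1]-ctr[1])<r
    near&=(P[...,2]<0.05)
    out=[]
    for n,lo,hi in(("g",45,85),("y",20,35)):
        m=((h[...,0]>=lo)&(h[...,0]<=hi)&(h[...,1]>140)&(h[...,2]>70)&near&(P[...,2]>0.02)).astype(np.uint8)
        k,l,st,_=cv2.connectedComponentsWithStats(m)
        for i in range(1,k):
            if st[i,4]>12:
                q=P[l==i]; out.append((n,*np.round(np.median(q,0),3),int(st[i,4])))
    return out
def potfit(P,g):
    m=(abs(P[...,2]-0.07)<0.006)&(np.hypot(P[...,0]-g[0],P[...,1]-g[1])<0.1)
    q=P[m][:,:2]; 
    from scipy.optimize import least_squares
    f=least_squares(lambda p:np.hypot(*(q-p).T)-0.0775,g,loss="soft_l1",f_scale=0.003); return f.x,len(q)
E
python3 - <<'E'
from h import *
for n in("top","scene"):
    c=optics.capture(n);P=cloud(c)
    pc,k=potfit(P,[0.545,-0.175]); print(n,"pot",pc.round(4),k)
    for x in chips(c,P,pc): print(x, round(float(np.hypot(x[1]-pc[0],x[2]-pc[1])),3), round(float(np.degrees(np.arctan2(x[2]-pc[1],x[1]-pc[0])))))
    near=(np.hypot(P[...,0]-.55,P[...,1]-.18)<0.15)
    h=cv2.cvtColor(c["pixels"],cv2.COLOR_RGB2HSV)
    for nm,m in(("fork",near&(abs(P[...,2]-.14)<.007)&(h[...,0]>95)&(h[...,0]<125)&(h[...,1]>120)),("base",near&(abs(P[...,2]-.012)<.005)&(h[...,0]>95)&(h[...,0]<125)),("handle",near&(P[...,2]>0.2)),("flange",near&(P[...,2]>.144)&(P[...,2]<.152))):
        q=P[m]; 
        if len(q)<5: print(nm,len(q));continue
        r=cv2.minAreaRect((q[:,:2]*1000).astype(np.float32)); print(nm,len(q),np.round(r[0],1),np.round(r[1],1),round(r[2],1),q.mean(0).round(4)); print("  box",cv2.boxPoints(r).round(0).tolist())
    m=near&(P[...,2]>.05)
    v,u=np.where(m); print(u.min(),u.max(),v.min(),v.max())
    save(c,n+"2.png",(u.min()-10,v.min()-10,u.max()+10,v.max()+15),6)
a=cv2.imread("pics/top2.png");b=cv2.imread("pics/scene2.png")
H=max(a.shape[0],b.shape[0]); f=lambda i:cv2.copyMakeBorder(i,0,H-i.shape[0],0,0,cv2.BORDER_CONSTANT)
o=np.hstack([f(a),f(b)]); s=min(1,800/o.shape[1],600/o.shape[0]); cv2.imwrite("pics/both2.png",cv2.resize(o,None,fx=s,fy=s))
E
```

```text
top pot [ 0.5455 -0.1675] 226
('g', np.float64(0.574), np.float64(-0.123), np.float64(0.032), 38) 0.053 57
('g', np.float64(0.503), np.float64(-0.139), np.float64(0.03), 36) 0.051 146
('g', np.float64(0.492), np.float64(-0.182), np.float64(0.031), 40) 0.055 -165
('y', np.float64(0.598), np.float64(-0.154), np.float64(0.03), 44) 0.054 14
('y', np.float64(0.535), np.float64(-0.111), np.float64(0.031), 40) 0.057 101
('y', np.float64(0.515), np.float64(-0.212), np.float64(0.031), 42) 0.054 -124
fork 761 [560.  186.3] [ 90.3 119.9] 66.8 [0.5685 0.1822 0.1405]
  box [[487.0, 168.0], [597.0, 121.0], [633.0, 204.0], [523.0, 251.0]]
base 291 [570.2 185.2] [125.9 129.3] 66.5 [0.5636 0.1501 0.0123]
  box [[486.0, 153.0], [604.0, 102.0], [655.0, 217.0], [536.0, 269.0]]
handle 1125 [521.4 145.2] [138.2  29.1] 75.5 [0.5194 0.0838 1.2431]
  box [[490.0, 82.0], [518.0, 75.0], [553.0, 208.0], [525.0, 216.0]]
flange 97 [559.2 185. ] [ 85.7 116.2] 67.7 [0.5502 0.1861 0.1464]
  box [[489.0, 167.0], [597.0, 123.0], [629.0, 203.0], [522.0, 247.0]]
0 637 0 399
scene pot [ 0.5478 -0.1699] 522
('g', np.float
[... 151 characters left out ...]
oat64(0.525), np.float64(-0.216), np.float64(0.027), 24) 0.051 -116
('y', np.float64(0.607), np.float64(-0.167), np.float64(0.028), 13) 0.059 3
fork 971 [561.5 184.4] [ 91.  121.1] 66.4 [0.5745 0.1736 0.1396]
  box [[488.0, 167.0], [599.0, 118.0], [635.0, 202.0], [524.0, 250.0]]
base 714 [570.3 179.5] [118.8 132.1] 66.6 [0.569  0.1541 0.0118]
  box [[486.0, 151.0], [607.0, 99.0], [655.0, 208.0], [533.0, 260.0]]
handle 118 [537.3 196. ] [27.5 28.6] 64.7 [0.5379 0.1939 0.2067]
  box [[518.0, 190.0], [544.0, 177.0], [556.0, 202.0], [530.0, 215.0]]
flange 75 [552.5 194.5] [71.8 36.5] 6.9 [0.5422 0.1863 0.1477]
  box [[515.0, 208.0], [519.0, 172.0], [590.0, 181.0], [586.0, 217.0]]
289 343 128 198
```

View pics/both2.png

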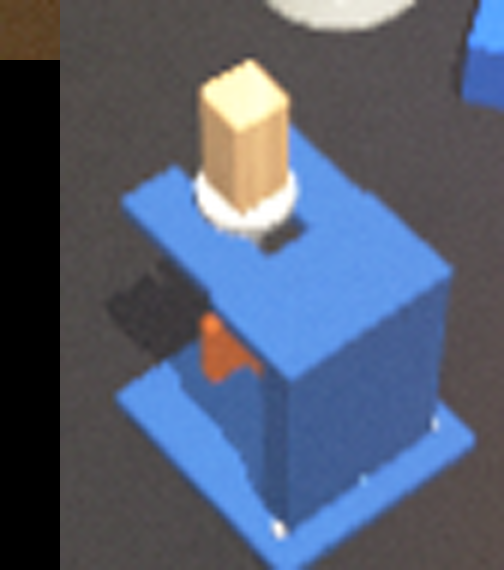

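The paddle hangs at about (0.538, 0.195). The fork axis is at -23.5°, so the slot opens towards (-0.917, 0.399), and the fork fit and the handle fit agree. The pot centre is about (0.547, -0.169), with a bare sector from about -110° to 0°. First I move above the handle, raised.

```bash
cat > to.py <<'E'
import sys; from h import *
# usage: to.py x y z [yaw_world_deg of tool z]
s=bot.read_state(); R=np.array(s["tcp_rot"]); p=np.array(s["position"])
t=np.array([float(a) for a in sys.argv[1:4]]); print("shift",(R.T@(t-p)).round(4))
a=np.degrees(np.arctan2(R[1,2],R[0,2])); print("z ang",a.round(2),"tilt",R[:,1].round(4))
if len(sys.argv)>4: print("yaw units",round((a-float(sys.argv[4]))/5,3))
print(p.round(4),s["time_s"],np.round(s["force"],1),s["opening"])
E
python3 -m inch '[[[-0.02,-0.04,-0.03],0.2],[[-0.05,-0.05,-0.07],0.5],[[-0.07,-0.05,-0.11],0.7],[[-0.1,-0.05,-0.15],1],[[-0.12,-0.05,-0.19],1.2],[[-0.15,-0.05,-0.23],1.4],[[-0.17,-0.05,-0.27],1.6],[[-0.2,-0.05,-0.31],1.8],[[-0.22,-0.05,-0.34],2],[[-0.24,-0.05,-0.37],2],[[-0.26,-0.05,-0.4],2],[[-0.28,-0.05,-0.43],2]]' -1
python3 to.py 0.538 0.195 0.25 156.5
```

```text
time_s: 2.2
position: [0.4795, 0.2554, 0.2728]
tcp_rot: [[0.398, 0.0, -0.917], [0.917, 0.0, 0.398], [0.0, -1.0, -0.0]]
force: [1.4, 1.3, 0.6]
opening: 1.001
shift [-0.0321  0.0228 -0.0777]
z ang 156.54 tilt [ 5.e-04  3.e-04 -1.e+00]
yaw units 0.007
[0.4795 0.2554 0.2728] 2.2 [1.4 1.3 0.6] 1.0011742508837858
```

```bash
python3 -m inch '[[[0,0,0],0],[[0,0,0],0],[[0,0,0],0]]'; python3 to.py 0.538 0.195 0.16 156.5
python3 - <<'E'
from h import *
c=optics.capture("scene");P=cloud(c)
m=(P[...,2]>.2)&(P[...,2]<.214)&(np.hypot(P[...,0]-.54,P[...,1]-.19)<.04)
q=P[m]; print(len(q), q.mean(0) if len(q) else 0)
E
```

```text
time_s: 2.45
position: [0.478, 0.257, 0.2724]
tcp_rot: [[0.399, -0.001, -0.917], [0.917, 0.0, 0.399], [-0.0, -1.0, 0.001]]
force: [-0.7, 0.8, 0.1]
opening: 1.0
shift [-0.0329  0.1123 -0.0798]
z ang 156.49 tilt [-1.1e-03  3.0e-04 -1.0e+00]
yaw units -0.003
[0.478  0.257  0.2724] 2.45 [-0.7  0.8  0.1] 0.999834452426898
118 [0.53790789 0.19360161 0.20669218]
```

```bash
python3 -m inch '[[[-0.01,0,-0.02],0],[[-0.02,0,-0.05],0],[[-0.03,0,-0.07],0],[[-0.033,0,-0.08],0],[[-0.033,0.02,-0.08],0],[[-0.033,0.04,-0.08],0],[[-0.033,0.06,-0.08],0],[[-0.033,0.08,-0.08],0],[[-0.033,0.1,-0.08],0],[[-0.033,0.111,-0.08],0],[[-0.033,0.111,-0.08],0],[[-0.033,0.111,-0.08],0]]'
python3 to.py 0.538 0.1945 0.16 156.5
python3 - <<'E'
from h import *
a=optics.capture("scene");b=optics.capture("top")
save(a,"a3.png",(250,60,390,230),3.5);save(b,"b3.png",(240,140,350,270),4)
x=cv2.imread("pics/a3.png");y=cv2.imread("pics/b3.png");H=max(x.shape[0],y.shape[0]);f=lambda i:cv2.copyMakeBorder(i,0,H-i.shape[0],0,0,0)
o=np.hstack([f(x),f(y)]);s=800/o.shape[1];cv2.imwrite("pics/grasp3.png",cv2.resize(o,None,fx=s,fy=s))
E
```

```text
time_s: 3.5
position: [0.5379, 0.1959, 0.1614]
tcp_rot: [[0.397, -0.001, -0.918], [0.918, 0.0, 0.397], [-0.0, -1.0, 0.001]]
force: [-0.0, 0.6, -0.0]
opening: 0.997
shift [-0.0013  0.0014 -0.0006]
z ang 156.63 tilt [-0.0012  0.     -1.    ]
yaw units 0.025
[0.5379 0.1959 0.1614] 3.5 [-0.   0.6 -0. ] 0.9968001250144352
```

View pics/grasp3.png

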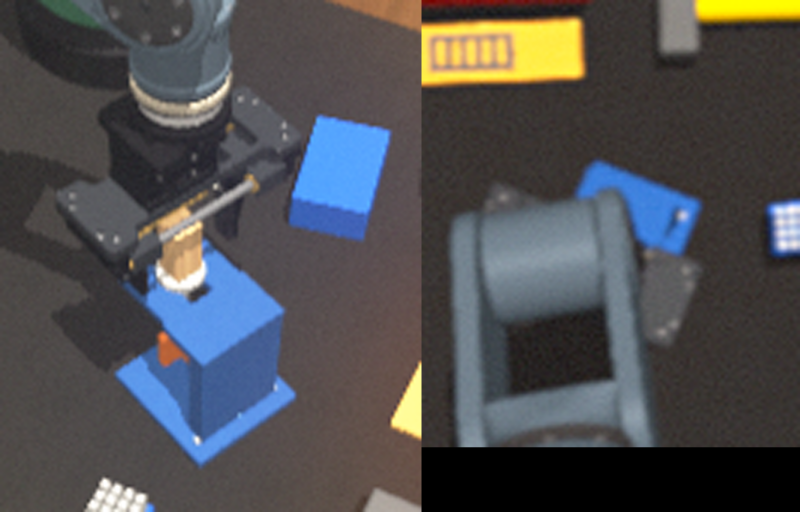

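The handle at (185,245) sits between the two fingers, clear of the flange. I close on it.

```bash
python3 -m inch '[[[-0.001,0,0],0],[[-0.001,0,0],0],[[-0.001,0,0],0],[[-0.001,0,0],0],[[-0.001,0,0],0],[[-0.001,0,0],0],[[-0.001,0,0],0],[[-0.001,0,0],0],[[-0.001,0,0],0],[[-0.001,0,0],0]]' 1; python3 to.py 0.538 0.1945 0.16
```

```text
time_s: 4.43
position: [0.5383, 0.1943, 0.1615]
tcp_rot: [[0.398, 0.0, -0.917], [0.917, 0.0, 0.398], [0.0, -1.0, 0.0]]
force: [0.5, 2.1, 0.5]
opening: 0.323
shift [0.0001 0.0015 0.0004]
z ang 156.53 tilt [ 2.e-04  4.e-04 -1.e+00]
[0.5383 0.1943 0.1615] 4.4333 [0.5 2.1 0.5] 0.3229066302645393
```

Gripped at 28 mm. Now I lift 5 mm, slide out through the open front, then raise.

```bash
python3 -m inch '[[[0,-0.003,0],0],[[0,-0.005,0],0],[[0,-0.005,0.01],0],[[0,-0.005,0.02],0],[[0,-0.005,0.03],0],[[0,-0.005,0.04],0],[[0,-0.005,0.05],0],[[0,-0.005,0.06],0],[[0,-0.005,0.07],0],[[0,-0.005,0.08],0],[[0,-0.005,0.09],0],[[0,-0.005,0.095],0]]'
python3 to.py 0.547 -0.169 0.33
```

```text
time_s: 5.43
position: [0.4491, 0.2324, 0.1665]
tcp_rot: [[0.397, -0.002, -0.918], [0.918, -0.0, 0.397], [-0.001, -1.0, 0.001]]
force: [-0.1, -1.2, -1.8]
opening: 0.321
shift [-0.3296 -0.1636 -0.2491]
z ang 156.58 tilt [-1.5e-03 -2.0e-04 -1.0e+00]
[0.4491 0.2324 0.1665] 5.4333 [-0.1 -1.2 -1.8] 0.320506927014969
```

```bash
python3 -m inch '[[[0,-0.02,0],0],[[0,-0.05,0],0],[[0,-0.08,0],0],[[0,-0.11,0],0],[[0,-0.14,0],0],[[0,-0.16,0],0],[[-0.03,-0.16,-0.02],0],[[-0.06,-0.16,-0.045],0],[[-0.09,-0.16,-0.068],0],[[-0.12,-0.16,-0.09],0],[[-0.15,-0.16,-0.113],0],[[-0.18,-0.16,-0.136],0]]'
python3 -m inch '[[[-0.025,0,-0.02],0],[[-0.05,0,-0.04],0],[[-0.075,0,-0.06],0],[[-0.1,0,-0.08],0],[[-0.125,0,-0.095],0],[[-0.14,0,-0.105],0],[[-0.15,0,-0.113],0],[[-0.15,0,-0.113],0],[[-0.15,0,-0.113],0],[[-0.15,0,-0.113],0]]'
python3 to.py 0.550 -0.173 0.24
python3 - <<'E'
from h import *
a=optics.capture("scene");save(a,"s4.png",(150,120,350,340),2.7); P=cloud(a); print(potfit(P,[.547,-.169]))
E
```

```text
time_s: 6.43
position: [0.504, 0.0111, 0.3266]
tcp_rot: [[0.398, 0.0, -0.917], [0.917, -0.0, 0.398], [0.0, -1.0, -0.0]]
force: [0.7, 0.3, -2.1]
opening: 0.322
time_s: 7.27
position: [0.5477, -0.1685, 0.3263]
tcp_rot: [[0.397, -0.001, -0.918], [0.918, 0.001, 0.397], [0.001, -1.0, 0.001]]
force: [-0.2, 1.2, -2.9]
opening: 0.32
shift [-0.0033  0.0863 -0.004 ]
z ang 156.6 tilt [-9.0e-04  1.4e-03 -1.0e+00]
[ 0.5477 -0.1685  0.3263] 7.2667 [-0.2  1.2 -2.9] 0.3196916282800864
(array([ 0.54773765, -0.1698841 ]), 453)
```

View pics/s4.png

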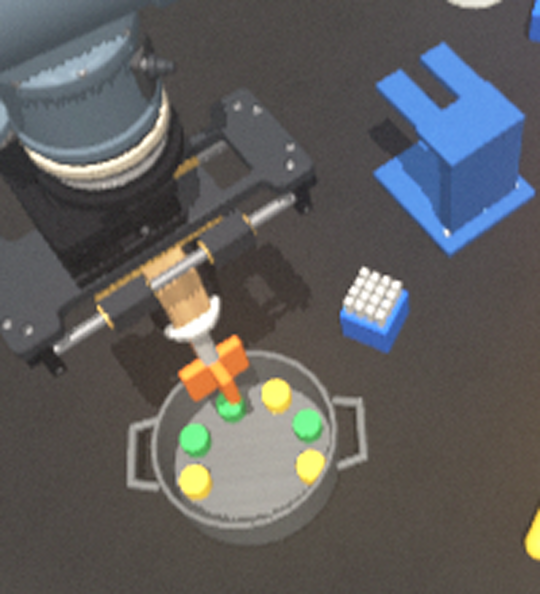

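The paddle is upright above the pot, with the blade at (215,370) and all six chips along the wall leaving the middle bare. The rack is empty. I lower the blade.

```bash
python3 -m inch '[[[-0.003,0.02,-0.004],0],[[-0.003,0.05,-0.004],0],[[-0.003,0.075,-0.004],0],[[-0.003,0.095,-0.004],0],[[-0.003,0.115,-0.004],0],[[-0.003,0.13,-0.004],0],[[-0.003,0.145,-0.004],0],[[-0.003,0.155,-0.004],0],[[-0.003,0.163,-0.004],0],[[-0.003,0.17,-0.004],0],[[-0.003,0.172,-0.004],0],[[-0.003,0.172,-0.004],0]]'
python3 to.py 0.550 -0.173 0.1545
python3 - <<'E'
from h import *
s=bot.read_state();R=np.array(s["tcp_rot"]);p=np.array(s["position"]);p0=np.array([.547,-.169])
for r in (36,39):
  for a in range(-60,181,20):
    t=np.array([*(p0+r/1000*np.array([np.cos(np.radians(a)),np.sin(np.radians(a))])),p[2]])
    d=R.T@(t-p); print(r,a,d.round(3)[[0,2]])
E
```

```text
time_s: 8.32
position: [0.5507, -0.1741, 0.1544]
tcp_rot: [[0.398, -0.0, -0.918], [0.918, 0.0, 0.398], [0.0, -1.0, 0.0]]
force: [0.4, 0.0, -2.5]
opening: 0.319
shift [ 0.0007 -0.0001  0.001 ]
z ang 156.56 tilt [-3.e-04  2.e-04 -1.e+00]
[ 0.5507 -0.1741  0.1544] 8.3167 [ 0.4  0.  -2.5] 0.31883972615963047
36 -60 [-0.018 -0.024]
36 -40 [-0.007 -0.029]
36 -20 [ 0.005 -0.031]
36 0 [ 0.017 -0.028]
36 20 [ 0.028 -0.021]
36 40 [ 0.035 -0.011]
36 60 [0.039 0.001]
36 80 [0.038 0.014]
36 100 [0.033 0.025]
36 120 [0.025 0.034]
36 140 [0.013 0.04 ]
36 160 [0.001 0.041]
36 180 [-0.011  0.038]
39 -60 [-0.02  -0.026]
39 -40 [-0.008 -0.032]
39 -20 [ 0.006 -0.034]
39 0 [ 0.019 -0.03 ]
39 20 [ 0.03  -0.023]
39 40 [ 0.038 -0.012]
39 60 [0.042 0.001]
39 80 [0.041 0.014]
39 100 [0.036 0.027]
39 120 [0.026 0.037]
39 140 [0.014 0.043]
39 160 [0.001 0.044]
39 180 [-0.012  0.041]
```

```bash
python3 -m inch '[[[-0.006,0,-0.008],0],[[-0.012,0,-0.016],0],[[-0.018,0,-0.024],0],[[-0.013,0,-0.027],0],[[-0.007,0,-0.029],0],[[-0.001,0,-0.031],0],[[0.005,0,-0.031],0],[[0.011,0,-0.03],0],[[0.017,0,-0.028],0],[[0.023,0,-0.025],0],[[0.028,0,-0.021],0],[[0.028,0,-0.021],0]]'
python3 to.py 0.550 -0.173 0.1545
python3 - <<'E'
from h import *
a=optics.capture("scene");save(a,"s5.png",(180,220,310,340),4.5); P=cloud(a); print(potfit(P,[.547,-.169]))
E
```

```text
time_s: 9.32
position: [0.5816, -0.1568, 0.155]
tcp_rot: [[0.396, 0.002, -0.918], [0.918, -0.003, 0.396], [-0.002, -1.0, -0.003]]
force: [0.2, -0.9, -2.0]
opening: 0.326
shift [-0.0274  0.0005  0.0226]
z ang 156.66 tilt [ 0.0022 -0.003  -1.    ]
[ 0.5816 -0.1568  0.155 ] 9.3167 [ 0.2 -0.9 -2. ] 0.32583779753342174
(array([ 0.54686266, -0.16967144]), 300)
```

View pics/s5.png

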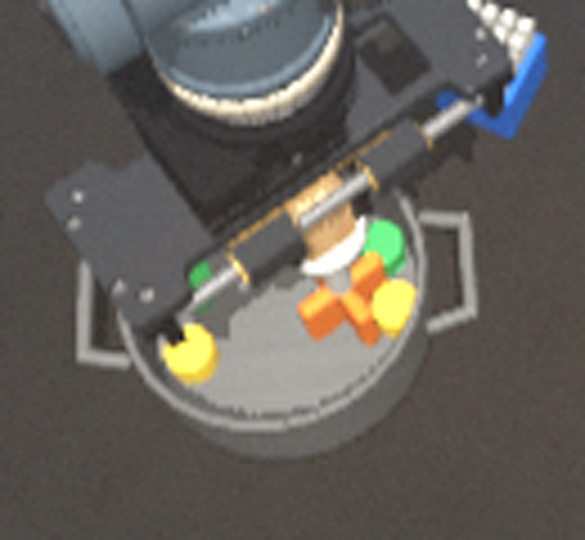

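The blade holds the first yellow chip in its notch at (390,305) and is reaching the green one. The force is small and the pot is where it was, so I keep going.

```bash
python3 -m inch '[[[0.004,0,0.005],0],[[0.007,0,0.010],0],[[0.009,0,0.016],0],[[0.011,0,0.022],0],[[0.011,0,0.022],0]]'
python3 -m inch '[[[0,0,0.007],0],[[-0.001,0,0.013],0],[[-0.003,0,0.019],0],[[-0.006,0,0.024],0],[[-0.010,0,0.029],0],[[-0.010,0,0.029],0]]'
python3 - <<'E'
from h import *
a=optics.capture("scene");P=cloud(a); print(potfit(P,[.547,-.169])); print(chips(a,P,[.547,-.169]))
E
```

```text
time_s: 9.78
position: [0.5638, -0.1371, 0.1546]
tcp_rot: [[0.397, -0.001, -0.918], [0.918, 0.0, 0.397], [-0.0, -1.0, 0.002]]
force: [-1.9, -1.9, -0.8]
opening: 0.319
time_s: 10.28
position: [0.5343, -0.1361, 0.1549]
tcp_rot: [[0.399, 0.001, -0.917], [0.917, -0.0, 0.399], [0.0, -1.0, -0.001]]
force: [3.3, -3.5, -1.1]
opening: 0.321
(array([ 0.5475587 , -0.17006548]), 434)
[('g', np.float64(0.498), np.float64(-0.141), np.float64(0.029), 19), ('g', np.float64(0.505), np.float64(-0.188), np.float64(0.027), 13), ('y', np.float64(0.524), np.float64(-0.213), np.float64(0.027), 22)]
```

```bash
python3 -m inch '[[[-0.004,0,0.004],0],[[-0.010,0,0.0075],0],[[-0.013,0,0.009],0],[[-0.016,0,0.010],0],[[-0.016,0,0.010],0]]'
python3 - <<'E'
from h import *
a=optics.capture("scene");P=cloud(a); print(potfit(P,[.547,-.169])); print(chips(a,P,[.547,-.169]))
save(a,"s6.png",(180,220,310,340),4.5)
E
```

```text
time_s: 10.75
position: [0.5178, -0.1469, 0.1543]
tcp_rot: [[0.398, -0.002, -0.917], [0.917, 0.0, 0.398], [-0.001, -1.0, 0.002]]
force: [1.5, -3.6, -0.7]
opening: 0.315
(array([ 0.54794709, -0.17002818]), 467)
[('g', np.float64(0.503), np.float64(-0.19), np.float64(0.026), 13), ('y', np.float64(0.513), np.float64(-0.124), np.float64(0.029), 27), ('y', np.float64(0.525), np.float64(-0.214), np.float64(0.026), 25)]
```

View pics/s6.png

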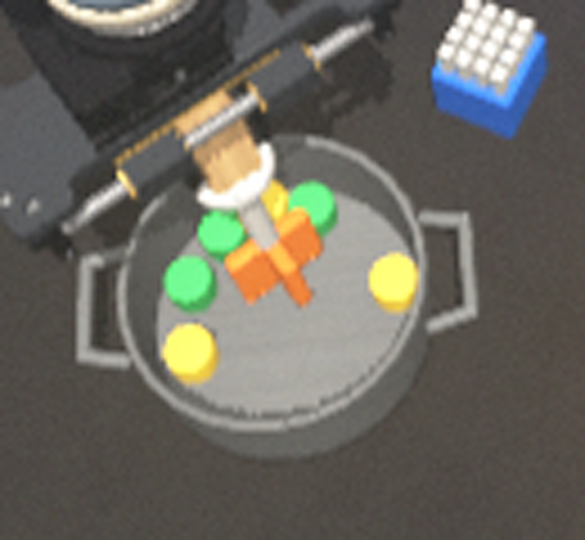

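Chips slip past the blade as it goes, but they are being shifted. The green at (310,205) and the yellow at (392,282) have both moved. I carry on round the left side.

```bash
python3 -m inch '[[[-0.006,0,0.002],0],[[-0.012,0,0.002],0],[[-0.019,0,0.001],0],[[-0.025,0,-0.001],0],[[-0.031,0,-0.004],0],[[-0.031,0,-0.004],0]]'
python3 -m inch '[[[-0.005,0,-0.004],0],[[-0.009,0,-0.008],0],[[-0.012,0,-0.014],0],[[-0.015,0,-0.020],0],[[-0.016,0,-0.026],0],[[-0.016,0,-0.033],0],[[-0.016,0,-0.033],0]]'
python3 - <<'E'
from h import *
a=optics.capture("scene");P=cloud(a); print(potfit(P,[.547,-.169])); print(chips(a,P,[.547,-.169]))
save(a,"s7.png",(180,220,310,340),4.5)
E
```

```text
time_s: 11.3
position: [0.5095, -0.177, 0.1542]
tcp_rot: [[0.399, -0.003, -0.917], [0.917, 0.002, 0.399], [0.001, -1.0, 0.003]]
force: [2.4, 1.1, -2.4]
opening: 0.32
time_s: 11.88
position: [0.536, -0.2022, 0.1544]
tcp_rot: [[0.399, 0.002, -0.917], [0.917, 0.004, 0.399], [0.005, -1.0, -0.0]]
force: [0.7, 2.4, -1.5]
opening: 0.32
(array([ 0.54714343, -0.1695077 ]), 352)
[('g', np.float64(0.531), np.float64(-0.118), np.float64(0.029), 42), ('y', np.float64(0.601), np.float64(-0.142), np.float64(0.025), 13), ('y', np.float64(0.532), np.float64(-0.235), np.float64(0.029), 25)]
```

View pics/s7.png

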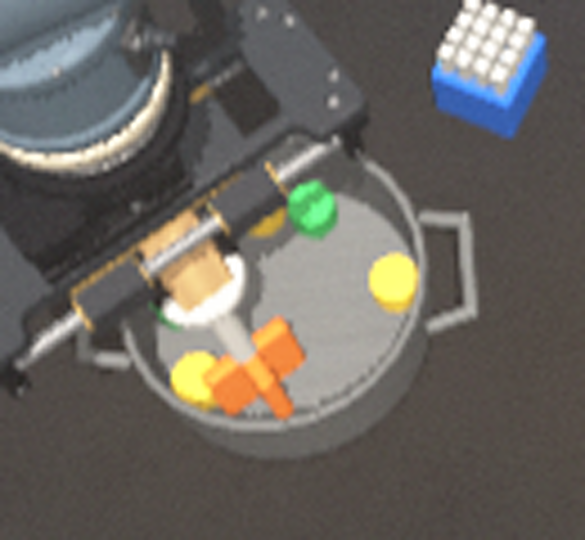

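Forces are small and the pot has not moved. I run a second lap so every chip is clearly shifted.

```bash
python3 -m inch '[[[0.001,0,-0.007],0],[[0.002,0,-0.013],0],[[0.005,0,-0.019],0],[[0.009,0,-0.024],0],[[0.014,0,-0.029],0],[[0.020,0,-0.032],0],[[0.026,0,-0.034],0],[[0.033,0,-0.036],0],[[0.039,0,-0.036],0],[[0.046,0,-0.035],0],[[0.052,0,-0.033],0],[[0.058,0,-0.030],0]]'
python3 -m inch '[[[0.005,0,0.004],0],[[0.010,0,0.009],0],[[0.013,0,0.015],0],[[0.015,0,0.021],0],[[0.017,0,0.027],0],[[0.017,0,0.034],0],[[0.016,0,0.041],0],[[0.014,0,0.047],0],[[0.011,0,0.053],0],[[0.007,0,0.058],0],[[0.002,0,0.062],0],[[0.002,0,0.062],0]]'
python3 - <<'E'
from h import *
a=optics.capture("scene");P=cloud(a); print(potfit(P,[.547,-.169])); print(chips(a,P,[.547,-.169]))
E
```

```text
time_s: 12.93
position: [0.5863, -0.1631, 0.1551]
tcp_rot: [[0.398, 0.003, -0.918], [0.918, -0.002, 0.398], [-0.001, -1.0, -0.004]]
force: [-2.5, -1.8, -1.2]
opening: 0.322
time_s: 13.93
position: [0.5294, -0.1385, 0.1554]
tcp_rot: [[0.399, 0.003, -0.917], [0.917, -0.003, 0.399], [-0.001, -1.0, -0.004]]
force: [2.7, -3.6, -0.5]
opening: 0.321
(array([ 0.54775662, -0.17002808]), 447)
[('g', np.float64(0.498), np.float64(-0.19), np.float64(0.028), 26), ('y', np.float64(0.53), np.float64(-0.108), np.float64(0.03), 23), ('y', np.float64(0.496), np.float64(-0.143), np.float64(0.029), 49), ('y', np.float64(0.535), np.float64(-0.233), np.float64(0.028), 25)]
```

```bash
python3 -m inch '[[[-0.006,0,0.003],0],[[-0.012,0,0.006],0],[[-0.018,0,0.007],0],[[-0.025,0,0.007],0],[[-0.031,0,0.006],0],[[-0.038,0,0.004],0],[[-0.044,0,0.001],0],[[-0.049,0,-0.003],0],[[-0.053,0,-0.008],0],[[-0.057,0,-0.014],0],[[-0.059,0,-0.020],0],[[-0.060,0,-0.026],0]]'
python3 -m inch '[[[0.006,0,-0.001],0],[[0.012,0,-0.002],0],[[0.018,0,-0.003],0],[[0.024,0,-0.004],0],[[0.03,0,-0.004],0],[[0.036,0,-0.004],0],[[0.036,0,-0.004],0]]'
python3 to.py 0.547 -0.169 0.1545
python3 - <<'E'
from h import *
a=optics.capture("scene");P=cloud(a); print(potfit(P,[.547,-.169])); print(chips(a,P,[.547,-.169]))
save(a,"s8.png",(180,220,310,340),4.5)
E
```

```text
time_s: 14.98
position: [0.5243, -0.1946, 0.1525]
tcp_rot: [[0.401, -0.012, -0.916], [0.916, 0.018, 0.401], [0.012, -1.0, 0.018]]
force: [0.4, 11.9, 1.5]
opening: 0.33
time_s: 15.57
position: [0.547, -0.1695, 0.1546]
tcp_rot: [[0.397, -0.0, -0.918], [0.918, 0.0, 0.397], [0.0, -1.0, 0.0]]
force: [0.5, -0.1, -2.5]
opening: 0.32
shift [0.0004 0.0001 0.0002]
z ang 156.61 tilt [-2.e-04  3.e-04 -1.e+00]
[ 0.547  -0.1695  0.1546] 15.5667 [ 0.5 -0.1 -2.5] 0.3195572053949994
(array([ 0.54713655, -0.16951755]), 377)
[('g', np.float64(0.495), np.float64(-0.188), np.float64(0.029), 44), ('g', np.float64(0.517), np.float64(-0.223), np.float64(0.026), 16), ('y', np.float64(0.532), np.float64(-0.116), np.float64(0.029), 67), ('y', np.float64(0.542), np.float64(-0.234), np.float64(0.029), 32)]
```

View pics/s8.png

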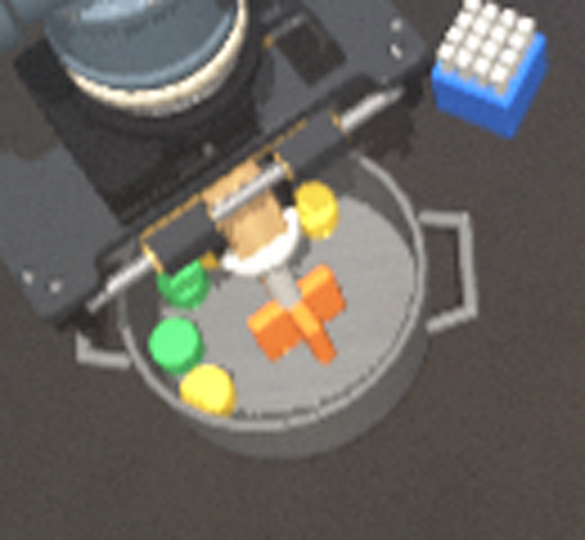

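The blade is free in the middle. I lift it out to look at all six chips.

```bash
python3 -m inch '[[[0,-0.01,0],0],[[0,-0.03,0],0],[[0,-0.05,0],0],[[0,-0.08,0],0],[[0,-0.11,0],0],[[0,-0.14,0],0],[[0,-0.165,0],0],[[0,-0.175,0],0],[[0,-0.175,0],0]]'
python3 to.py 0.449 0.233 0.3266
python3 - <<'E'
from h import *
for n in("scene","top"):
    a=optics.capture(n);P=cloud(a); print(n,potfit(P,[.547,-.169])); print([tuple(map(str,x)) for x in chips(a,P,[.547,-.169])])
    if n=="scene": save(a,"s9.png",(170,190,320,340),4)
E
```

```text
time_s: 16.37
position: [0.5481, -0.1715, 0.3332]
tcp_rot: [[0.398, 0.006, -0.917], [0.917, -0.004, 0.398], [-0.001, -1.0, -0.007]]
force: [-0.4, -0.2, -1.9]
opening: 0.324
shift [0.3316 0.0044 0.252 ]
z ang 156.53 tilt [ 0.0064 -0.0038 -1.    ]
[ 0.5481 -0.1715  0.3332] 16.3667 [-0.4 -0.2 -1.9] 0.3242181377606095
scene (array([ 0.54774681, -0.16981561]), 480)
[('g', '0.517', '-0.22', '0.027', '13'), ('y', '0.527', '-0.119', '0.029', '39'), ('y', '0.495', '-0.164', '0.029', '33'), ('y', '0.543', '-0.234', '0.028', '32')]
top (array([ 0.54562529, -0.16803755]), 117)
[('g', '0.505', '-0.211', '0.03', '31'), ('g', '0.504', '-0.127', '0.031', '29'), ('g', '0.488', '-0.183', '0.031', '39'), ('y', '0.528', '-0.114', '0.031', '42'), ('y', '0.485', '-0.155', '0.031', '45')]
```

View pics/s9.png

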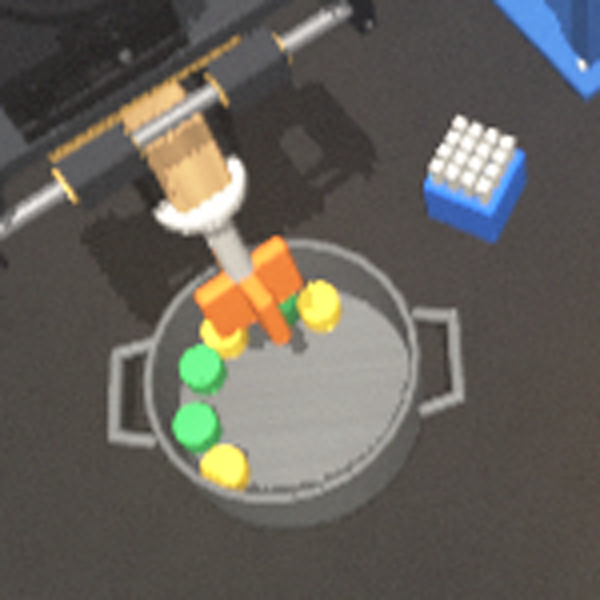

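All six chips are in the pot. Going round, the colour order matches the start (y g y g g y), with each chip advanced by 26–94°, which is at least about 30 mm. Now I take the paddle back.

```bash
python3 -m inch '[[[0.02,0,0.015],0],[[0.05,0,0.038],0],[[0.08,0,0.06],0],[[0.11,0,0.084],0],[[0.14,0,0.106],0],[[0.17,0,0.13],0],[[0.2,0,0.152],0],[[0.23,0,0.175],0],[[0.26,0,0.198],0],[[0.29,0,0.22],0],[[0.315,0,0.24],0],[[0.331,0,0.252],0]]'
python3 -m inch '[[[0,0.03,0],0],[[0,0.06,0],0],[[0,0.09,0],0],[[0,0.12,0],0],[[0,0.14,0],0],[[0,0.157,0],0],[[0,0.157,0],0],[[0,0.157,0],0],[[0,0.157,0],0]]'
python3 to.py 0.538 0.1945 0.1665 156.5
python3 - <<'E'
from h import *
a=optics.capture("scene");b=optics.capture("top");P=cloud(a);h=cv2.cvtColor(a["pixels"],cv2.COLOR_RGB2HSV)
near=(np.hypot(P[...,0]-.449,P[...,1]-.233)<.06)
for nm,m in(("white flange",near&(h[...,1]<60)&(h[...,2]>150)&(P[...,2]>.13)&(P[...,2]<.17)),("orange",near&(h[...,0]<14)&(h[...,1]>170)&(P[...,2]<.09)&(P[...,2]>0.01)&(h[...,2]>100))):
    q=P[m];print(nm,len(q),q.mean(0) if len(q) else 0,q.min(0) if len(q) else 0,q.max(0) if len(q) else 0)
save(a,"s10.png",(230,60,370,230),3.4)
E
```

```text
time_s: 17.47
position: [0.4445, 0.236, 0.327]
tcp_rot: [[0.396, -0.006, -0.918], [0.918, -0.0, 0.396], [-0.002, -1.0, 0.005]]
force: [-0.3, 0.2, -1.8]
opening: 0.319
time_s: 18.22
position: [0.4474, 0.2334, 0.1724]
tcp_rot: [[0.398, -0.001, -0.917], [0.917, -0.0, 0.398], [-0.0, -1.0, 0.001]]
force: [0.6, -0.1, -1.6]
opening: 0.323
shift [ 0.0004  0.0058 -0.0986]
z ang 156.54 tilt [-7.e-04 -2.e-04 -1.e+00]
yaw units 0.009
[0.4474 0.2334 0.1724] 18.2167 [ 0.6 -0.1 -1.6] 0.32342490768656723
white flange 76 [0.4590583  0.22369985 0.15453103] [0.43598947 0.21055445 0.13026778] [0.47303651 0.24985725 0.16213764]
orange 67 [0.45291847 0.21650347 0.05587188] [0.43616025 0.20308961 0.02986835] [0.46629367 0.24672006 0.07971694]
```

View pics/s10.png

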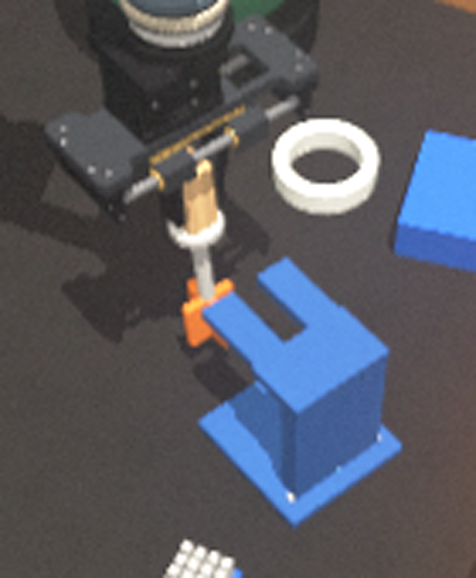

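The paddle hangs straight below the gripper at (200,230)–(205,340), in line with the slot. I slide it in 5 mm above the fork and then lower it.

```bash
python3 -m inch '[[[0,0.003,0],0],[[0,0.005,0],0],[[0,0.005,-0.012],0],[[0,0.005,-0.024],0],[[0,0.005,-0.036],0],[[0,0.005,-0.048],0],[[0,0.005,-0.06],0],[[0,0.005,-0.072],0],[[0,0.005,-0.084],0],[[0,0.005,-0.094],0],[[0,0.005,-0.098],0],[[0,0.005,-0.098],0]]'
python3 to.py 0.538 0.1945 0.162 156.5
python3 - <<'E'
from h import *
a=optics.capture("scene");P=cloud(a)
save(a,"s11.png",(230,60,370,230),3.4)
E
```

```text
time_s: 19.32
position: [0.5386, 0.1939, 0.1675]
tcp_rot: [[0.399, 0.001, -0.917], [0.917, 0.0, 0.399], [0.0, -1.0, -0.001]]
force: [-0.9, -0.6, -2.4]
opening: 0.321
shift [0.0003 0.0055 0.0008]
z ang 156.48 tilt [ 8.e-04  1.e-04 -1.e+00]
yaw units -0.003
[0.5386 0.1939 0.1675] 19.3167 [-0.9 -0.6 -2.4] 0.3213509858231458
```

View pics/s11.png

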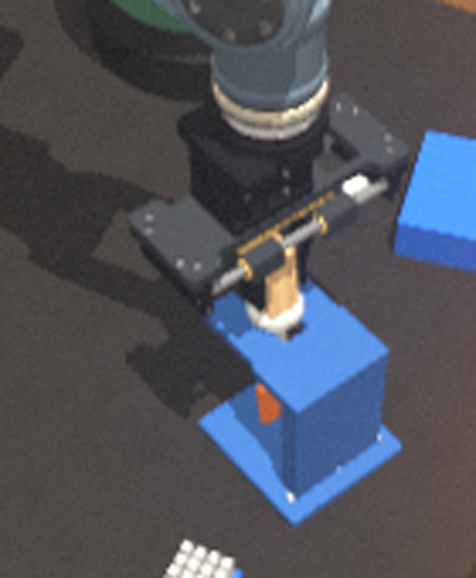

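The flange at (275,318) is over the slot and the blade is below the fork. I lower it, watch the force, and release.

```bash
python3 -m inch '[[[0,0.002,0],0],[[0,0.004,0],0],[[0,0.0055,0],0],[[0,0.006,0],0],[[0,0.006,0],0],[[0,0.006,0],0]]'
python3 to.py 0.538 0.1945 0.162 156.5
```

```text
time_s: 19.87
position: [0.5367, 0.1947, 0.1638]
tcp_rot: [[0.397, 0.0, -0.918], [0.918, -0.0, 0.397], [-0.0, -1.0, -0.0]]
force: [-3.0, -1.1, 11.9]
opening: 0.32
shift [ 0.0003  0.0018 -0.0013]
z ang 156.61 tilt [ 4.e-04 -3.e-04 -1.e+00]
yaw units 0.022
[0.5367 0.1947 0.1638] 19.8667 [-3.  -1.1 11.9] 0.3201954629845466
```

Contact at about 12 N and seated. I release and go straight up.

```bash
python3 -m inch '[[[0,-0.002,0],0],[[0,-0.002,0],0],[[0,-0.002,0],0]]'
python3 -m inch '[[[0,0,0],0],[[0,0,0],0],[[0,0,0],0],[[0,0,0],0],[[0,0,0],0],[[0,0,0],0],[[0,0,0],0],[[0,0,0],0],[[0,0,0],0]]' -1
python3 -m inch '[[[0,-0.01,0],0],[[0,-0.03,0],0],[[0,-0.05,0],0],[[0,-0.08,0],0],[[0,-0.11,0],0],[[0,-0.13,0],0],[[0,-0.13,0.03],0],[[0,-0.13,0.06],0],[[0,-0.13,0.09],0],[[0,-0.13,0.11],0],[[0,-0.13,0.11],0],[[0,-0.13,0.11],0]]'
python3 - <<'E'
from h import *
a=optics.capture("scene");P=cloud(a)
m=(P[...,2]>.2)&(P[...,2]<.214)&(np.hypot(P[...,0]-.54,P[...,1]-.19)<.04);q=P[m];r=cv2.minAreaRect((q[:,:2]*1000).astype(np.float32));print("handle",len(q),q.mean(0),r)
print(potfit(P,[.547,-.169])); print([tuple(map(str,x)) for x in chips(a,P,[.547,-.169])])
for n in("punch_block","hammer","tape_roll"): print(n,[np.round(d["location"],3) for d in spotter.find_in("scene",n)][:1])
save(a,"s12.png",(130,40,420,340),2)
E
```

```text
time_s: 20.12
position: [0.537, 0.1949, 0.1639]
tcp_rot: [[0.398, 0.0, -0.918], [0.918, 0.0, 0.398], [0.0, -1.0, 0.0]]
force: [-0.8, 0.2, 4.4]
opening: 0.323
time_s: 20.87
position: [0.5373, 0.1945, 0.1635]
tcp_rot: [[0.398, 0.0, -0.917], [0.917, -0.0, 0.398], [-0.0, -1.0, -0.0]]
force: [-0.2, 0.0, 0.1]
opening: 0.911
time_s: 21.87
position: [0.436, 0.2386, 0.2945]
tcp_rot: [[0.396, 0.002, -0.918], [0.918, 0.0, 0.396], [0.001, -1.0, -0.002]]
force: [-0.1, -1.0, 0.0]
opening: 0.999
handle 116 [0.54212327 0.19131224 0.20651581] ((540.7359008789062, 192.86599731445312), (27.422700881958008, 28.425426483154297), 63.35653305053711)
(array([ 0.54787135, -0.16999525]), 525)
[('g', '0.517', '-0.133', '0.026', '13'), ('g', '0.497', '-0.192', '0.027', '20'), ('y', '0.539', '-0.124', '0.026', '15'), ('y', '0.497', '-0.165', '0.026', '17'), ('y', '0.542', '-0.234', '0.029', '34')]
punch_block [array([ 0.582, -0.009,  0.05 ])]
hammer [array([0.807, 0.061, 0.024])]
tape_roll [array([0.453, 0.459, 0.025])]
```

The handle's top is back at its original height (0.2065 m), upright and about 4 mm deeper in the slot. The pot and bystanders have not moved. I hand in.

```bash
python3 -c "
from rig import bot
print(bot.hand_in())"
```

```text
the job is handed in; nothing more can be done
None
```

The stirring is done: the paddle is back in the fork, and the job was handed in with the robot clear at about 22 s.

I took the paddle out through the open front and lowered its blade into the bare middle of the pot. I stirred two laps and hung the paddle back.

**Last checks**
- **Chips:** With the blade lifted out, the two cameras together showed all six chips on the pot's floor. I took the unchanged colour order around the pot to mean no chip passed another. On that basis each was shifted at least about 30 mm. The final automatic count found only five. The scene camera had missed chips before because the wall hides them, and the sixth green one was seen in place earlier.
- **Pot and bystanders:** The pot stayed within about 1 mm. The punch block, hammer and roll were where they started, within the finder's accuracy of about 4 mm.
- **Paddle:** It hangs upright at its original height, about 4–5 mm deeper in the slot than before.
- **Forces:** The highest reading at the end of any call was about 12 N.

The last picture could not be viewed because the limit of 12 was reached, so the final state rests on depth measurements alone.

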